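Blow the dust off a microscope camera's lens

ROBOT

A 7-joint arm with a two-finger parallel gripper is mounted at the origin on the work surface. World frame = base frame: x ahead of the robot, y to its left, z up, the work surface at z = 0. Lengths are in m, angles in rad, forces in N, time in s.
With the tool pointing down it reaches from about 0.4 to 0.875 m from the base axis. Payload 19.3 kg.
Tool frame: the origin (TCP) lies on the centre line of the jaws, within the pads' length; the fingertips stand 14 mm ahead of it and the grasp point (between the pads) lies 5 mm behind it; z points along the fingers, y is the line along which they close (so a half turn about z gives the same grasp; the last joint's range is limited). The gripper opens to 85 mm and grips with 20 to 120 N. Pads are 22 mm wide; open, the fingers measure 114 mm over their backs; the gripper's body (76 mm by 85 mm) begins 54 mm behind the grasp point. The pads swing forward as they close: fully open they stand 13 mm farther back than shut.
Start: joints at [-1.343, 0.521, -0.036, 1.599, 0.021, 1.021, -0.113], TCP at [0.183, 0.597, 0.245] pointing down, gripper open.
Joint ranges: [-2.91, 2.91], [-0.3, 2.13], [-1.5, 1.42], [0.17, 2.43], [-1.26, 4.41], [0.16, 1.93], [-2.52, 2.52]. Speed limits (rad/s): [1.89, 1.89, 2.39, 2.39, 3.01, 3.01, 3.01].

INTERFACE

Orientations are given as [roll, pitch, yaw] about the fixed x, y, z axes, in that order (R = Rz(yaw) Ry(pitch) Rx(roll)).
In Python, from workcell import bot, grab_frame, regions_of gives the robot as it stands. The module is installed in compiled form; this text tells all that it offers.
- The arm moves only by the tool play_rows, never from a script. Its argument "plan" is a list of rows, each a list of 3 entries, a list of its own where there are three numbers: the shift along the tool's x, y, z in units of 2.5 cm (1.0 is 2.5 cm), then the turn, a rotation vector about the tool's x, y, z in units of 0.15 rad (1.0 is 0.15 rad), then the closure, from -1 (fully open) to 1 (shut). In form: [[[tx, ty, tz], [rx, ry, rz], jaw], ...]. A call has 1 to 20 rows; each row shifts and turns the commanded pose from where the row before left it, along the tool's axes as they then stand; what a row does not reach is not made up. A row lasts 1/8 s, in which the tool goes at most 62.5 mm and 10.7 degrees, less where a joint would pass 70% of its speed; a pose out of reach is approached as far as the arm can. A call with a number of a shift or a turn outside -1 to 1 is refused whole. A call with a gripper value outside its range is refused whole. The fingers move at their own pace and stop on an object; "newtons" is the grip in N (left out, the last holds). Time passes only in rows, so rows that do not move let the fingers close. It gives the time, the measured TCP pose, the force, the opening and the grip force at its end, in the units of the state.
- bot.observe(): the state, without advancing time (a new reading comes with each control period).
- grab_frame(name): name is "scene" or "top" or "wrist"; returns a dict with "pixels" (480x640x3 uint8, red, green, blue), "depth" (480x640 float32, m along the optical axis (not along the pixel's ray), 0 where there is no reading), "camera_matrix" (3x3 intrinsics, pixels), "R" (3x3) and "t" (3): a world point X has camera coordinates R X + t. Camera axes: x right, y down, z forward; pixel columns grow to the right and rows downward; lengths in m; the calibration is good to about 2 mm. The wrist camera is an equidistant fisheye: a pixel r from the principal point sees the ray r / f radians off the axis. A picture is of the moment at which its call begins.
- bot.job_done(): hands the job in; it is judged then, once.
Trained networks look in the newest picture that a camera, given by its name, has taken for a name from the list of things; names that differ only in an ending like _2 or _b are one class to them, and where a whole thing is asked for, a point or a joint stands for the part that bears it (a point fixed in the world has none). Each returns a list of dicts, best first, with "p" (0 to 1); they miss things now and then, are a little off and sometimes report something else, mostly with a low value. They report only what shows in the picture. A call takes as long as a camera call. They do not tell look-alikes from the thing itself.
- regions_of(thing, camera): "mask" (480x640 bool, what is visible of it) and "box" ([left, top, right, bottom] in pixels, round what is visible of it).
The state is a dict: "clock": time; "qpos": joint angles; "qd": joint speeds; "joint_efforts": joint torques, N m; "position": TCP position; "tool_rot": TCP orientation; "force": force on the tool from outside, world axes, zero at the start; "moment": the same for the moment, N m; "grip_width": finger opening in m; "finger_force": force on a finger pad.
Only numpy, scipy, OpenCV 4.12 (cv2) and the standard library are available. Lean on these libraries where they do the work, as an engineer would, in place of code of your own. Each camera call takes 0.05 s, during which the arm holds its last target. There are 200 camera calls.

TASK

Dust the microscope camera's lens: set the camera gently and squarely on the black rubber pad of the dusting stand with its lens pointing straight at the duster's nozzle and let go, then press the duster's cap fully down for a short puff and let it spring back up. After that set the camera gently down in the open grey tray, standing on its base. Do not press the cap unless the camera is in front of the nozzle, and leave the eyepiece, the oil bottle and the slide box where they are.

Things in the scene. Friction and masses are not known exactly. Their poses are not given: they have to be found in the camera images.
- camera: The microscope camera, loose, about 0.15 to 0.28 kg: a white plastic box 60 mm long (x) x 44 mm wide (y) x 46 mm high, with a black lens tube (30 mm diameter, with a 33 mm dark ring round it) that sticks out 35 mm from its front face (+x), tube axis 25 mm above the base. Overall length 95 mm. Origin: centre of the box's underside; x points out through the lens, z up. It starts upright on the desk.
- camera_lens (a point): Centre of the glass at the front end of the camera's lens tube: 65 mm ahead (+x) of the camera's origin and 25 mm above its base. Axes as the camera's.
- stand: The dusting stand, fixed: aluminium base 220 mm (x) x 100 mm; at its -x end a raised platform 120 x 90 mm, 112 mm high, with a black rubber pad on top; at its +x end a steel air-duster can, 52 mm diameter, with a white cap. Origin: centre of the base's underside, on the desk; pad centre at x = -50 mm, can axis at x = +75 mm. x points from the pad to the can.
- pad (a point): Centre of the top face of the rubber pad (70 mm along x, 56 mm along y, 3 mm thick, 115 mm above the desk). Axes as the stand's: x points towards the can. A camera whose origin is here, with its x along this x, faces the nozzle exactly, its glass 25 mm from the nozzle's tip.
- nozzle (a point): Tip of the duster's nozzle when the cap is up: 90 mm from the pad's centre along the stand's x and 25 mm above the pad (140 mm above the desk). Axes as the stand's; the nozzle blows along -x, over the pad. The black nozzle tube (10 mm thick) reaches 35 mm out from the can's axis and goes down with the cap.
- cap_top (a point): Centre of the flat top of the duster's white round cap, 38 mm diameter, on the can's axis; 155 mm above the desk when up. It goes down with the cap.
- cap (a joint): How far the cap is pressed down (m): 0 up, 0.008 fully down at its stop. A spring holds it up: about 2 N starts it, 5.2 N holds it fully down; it springs back by itself. More than 0.0055 counts as a puff.
- tray: The open grey plastic storage tray, fixed on the desk: 165 mm (x) x 145 mm (y) outside, walls 5 mm thick and 25 mm high, floor 5 mm thick. Origin: centre of its underside on the desk; empty.
- eyepiece: Bystander: a black microscope eyepiece standing on the desk, 72 mm tall, 38 mm diameter. Origin: centre of its underside.
- oil_bottle: Bystander: a small amber bottle with a black cap, 85 mm tall, 36 mm diameter. Origin: centre of its underside.
- slide_box: Bystander: a flat box for glass slides, black below and grey above, 60 x 100 mm, 35 mm high. Origin: centre of its underside.
Things that resemble listed ones, but are neither listed nor needed, are in the scene too. Of the things that look like the tray, take the one that is farthest to the robot's right at the start.

How it is judged:
On the way, in this order (a step that is already met when the one before it is completed fails the run):
1. the camera stands released on the pad with its lens facing the nozzle (glass 6 to 45 mm from it, within 12 mm sideways, 7 mm in height, 0.22 rad in aim), cap up (x of camera_lens in the frame of nozzle between -0.045 and -0.006 m and y of camera_lens in the frame of nozzle between -0.012 and 0.012 m and z of camera_lens in the frame of nozzle between -0.007 and 0.007 m and angle between the x axis of camera and the x axis of stand, either way round below 0.22 rad and angle between camera's own z axis and vertical below 0.08 rad and x of camera in the frame of stand below -0.03 m and contact force between the fingers and camera below 0.2 N and linear speed of camera below 0.03 m/s and value of joint cap below 0.002 m), for 0.2 s.
2. the cap is pressed down with the camera in front of the nozzle (value of joint cap above 0.0055 m and x of camera_lens in the frame of nozzle between -0.045 and -0.006 m and y of camera_lens in the frame of nozzle between -0.012 and 0.012 m and z of camera_lens in the frame of nozzle between -0.007 and 0.007 m and angle between the x axis of camera and the x axis of stand, either way round below 0.22 rad and angle between camera's own z axis and vertical below 0.08 rad and x of camera in the frame of stand below -0.03 m), for 0.1 s.
3. the cap is let up again with the camera still in front of the nozzle (value of joint cap below 0.0015 m and x of camera_lens in the frame of nozzle between -0.045 and -0.006 m and y of camera_lens in the frame of nozzle between -0.012 and 0.012 m and z of camera_lens in the frame of nozzle between -0.007 and 0.007 m and angle between the x axis of camera and the x axis of stand, either way round below 0.22 rad and angle between camera's own z axis and vertical below 0.08 rad and x of camera in the frame of stand below -0.03 m), for 0.1 s.
At the end, for the whole second after the job is handed in: The camera stands released, upright (within 0.08 rad) and at rest on the tray's floor, its origin within 52 mm (tray x) and 46 mm (tray y) of the tray's centre, and the cap is up (less than 1.5 mm down) (x of camera in the frame of tray between -0.052 and 0.052 m and y of camera in the frame of tray between -0.046 and 0.046 m and z of camera in the frame of tray between 0.001 and 0.01 m and angle between camera's own z axis and vertical below 0.08 rad and linear speed of camera below 0.03 m/s and contact force between the fingers and camera below 0.2 N and value of joint cap below 0.0015 m); the robot touches nothing.
It fails at once if the cap is pressed (more than 3 mm) while the camera does not stand in front of the nozzle, lens facing it (value of joint cap above 0.003 m and not (x of camera_lens in the frame of nozzle between -0.045 and -0.006 m and y of camera_lens in the frame of nozzle between -0.012 and 0.012 m and z of camera_lens in the frame of nozzle between -0.007 and 0.007 m and angle between the x axis of camera and the x axis of stand, either way round below 0.22 rad and angle between camera's own z axis and vertical below 0.08 rad and x of camera in the frame of stand below -0.03 m)).
It fails at once if the camera is dropped or knocked (moves faster than 0.5 m/s while not held) (linear speed of camera above 0.5 m/s and contact force between the fingers and camera below 0.1 N).
It fails at once if a bystander (eyepiece, oil bottle, slide box) is moved more than 25 mm or tipped (distance of any of eyepiece, oil_bottle, slide_box from where it was at the start of the episode above 0.025 m or angle between any of eyepiece, oil_bottle, slide_box's own z axis and vertical above 0.3 rad).
It also fails if it takes over 62 s, if anything falls off the work surface, if the arm or the gripper's body presses on something with over 40 N, if the wrist force passes 120 N, or if a joint passes its speed limit or range.

## Working session

There is one attempt and no reset: what is moved stays moved. The work goes in short steps, Python scripts to look and compute and a tool call to move; the robot and the scene stay as the last step left them, time stands still between calls to the robot, and variables do not carry over. Pictures are saved under pics/ and viewed, at most 10 in all, crops included, and the job is handed in when it is done.

Besides the shell and the picture viewer there is one more tool, called after "Emit:" as name(argument=value, ...), one argument or row to a line, values as JSON. play_rows: Moves the arm, as the interface text tells. Its arguments: {"type":"object","properties":{"plan":{"type":"array"},"newtons":{"type":"number"}},"required":["plan"]}

```bash
mkdir -p pics; cat > h.py <<'E'
import numpy as np, cv2
from workcell import bot, grab_frame, regions_of
def save(f,name): cv2.imwrite('pics/'+name,cv2.cvtColor(f['pixels'],cv2.COLOR_RGB2BGR))
def pts(f,mask):
    v,u=np.nonzero(mask&(f['depth']>0)); d=f['depth'][v,u]; K=f['camera_matrix']
    c=np.stack([(u-K[0,2])/K[0,0]*d,(v-K[1,2])/K[1,1]*d,d],1)
    return (c-f['t'])@f['R']
E
python3 - <<'E'
from h import *
s=bot.observe(); print({k:np.round(v,3) for k,v in s.items()})
for c in ['top','scene']:
    f=grab_frame(c); save(f,c+'1.png'); np.savez(c+'1.npz',**f)
    for n in ['camera','stand','pad','cap_top','tray','eyepiece','oil_bottle','slide_box']:
        for r in regions_of(n,c)[:3]:
            P=pts(f,r['mask'])
            if len(P)<5: continue
            hi=P[P[:,2]>np.percentile(P[:,2],90)-.004]
            print(c,n,round(r['p'],2),[int(x) for x in r['box']],'med',np.round(np.median(P,0),3),'rng',np.round(np.percentile(P,[2,98],axis=0),3).tolist(),'topmean',np.round(hi.mean(0),3))
E
```

```text
{'clock': np.float64(0.0), 'qpos': array([-1.343,  0.522, -0.036,  1.6  ,  0.021,  1.021, -0.113]), 'qd': array([-0.   , -0.   ,  0.002, -0.002,  0.   ,  0.001, -0.001]), 'joint_efforts': array([ 1.0000e-03, -9.2711e+01,  1.9800e+00, -3.6994e+01,  1.8000e-02,
        8.0000e-03, -0.0000e+00]), 'position': array([0.183, 0.597, 0.245]), 'tool_rot': array([-3.14 ,  0.   ,  2.844]), 'force': array([ 0.044, -0.36 , -0.209]), 'moment': array([-0.011, -0.009,  0.018]), 'finger_force': np.float64(0.0), 'grip_width': np.float64(0.085)}
top camera 0.89 [178, 229, 200, 273] med [0.541 0.292 0.044] rng [[0.501, 0.27, 0.001], [0.594, 0.316, 0.05]] topmean [0.533 0.294 0.047]
top pad 0.87 [299, 209, 358, 311] med [ 0.511 -0.024  0.112] rng [[0.414, -0.077, 0.003], [0.619, 0.03, 0.156]] topmean [ 0.497 -0.028  0.124]
top cap_top 0.89 [313, 215, 326, 239] med [ 0.59  -0.013  0.155] rng [[0.564, -0.029, 0.109], [0.611, 0.006, 0.159]] topmean [ 0.593 -0.013  0.156]
top tray 0.82 [206, 296, 269, 367] med [0.348 0.185 0.006] rng [[0.271, 0.112, 0.001], [0.431, 0.254, 0.027]] topmean [0.349 0.185 0.025]

[... 1624 characters left out ...]
378, 358] med [0.726 0.143 0.054] rng [[0.708, 0.126, -0.0], [0.736, 0.161, 0.086]] topmean [0.719 0.142 0.084]
scene eyepiece 0.73 [193, 278, 219, 311] med [ 0.722 -0.142  0.068] rng [[0.701, -0.161, 0.008], [0.734, -0.13, 0.073]] topmean [ 0.717 -0.147  0.071]
scene oil_bottle 0.76 [354, 324, 376, 356] med [0.726 0.142 0.055] rng [[0.708, 0.126, 0.005], [0.736, 0.158, 0.086]] topmean [0.719 0.142 0.084]
scene oil_bottle 0.39 [454, 250, 484, 303] med [0.551 0.293 0.043] rng [[0.506, 0.27, 0.011], [0.597, 0.314, 0.048]] topmean [0.534 0.293 0.045]
scene slide_box 0.91 [263, 324, 333, 378] med [0.767 0.039 0.033] rng [[0.733, -0.011, -0.001], [0.792, 0.087, 0.037]] topmean [0.762 0.038 0.034]
```

```bash
python3 - <<'E'
from h import *
F={c:dict(np.load(c+'1.npz')) for c in ['top','scene']}
def rect(P): 
    r=cv2.minAreaRect((P[:,:2]*1000).astype(np.float32)); return np.round(r[0],1),np.round(r[1],1),round(r[2],1),len(P)
for c,f in F.items():
    P=pts(f,np.ones((480,640),bool))
    def sel(x0,x1,y0,y1,z0,z1):
        lo=np.array([x0,y0,z0]);hi=np.array([x1,y1,z1]); return P[((P>lo)&(P<hi)).all(1)]
    print(c,'cambox',rect(sel(.47,.63,.24,.34,.042,.055)))
    print('cam all',rect(sel(.47,.63,.24,.34,.02,.055)))
    print('cam tube',rect(sel(.565,.63,.24,.34,.02,.0415)), sel(.565,.63,.24,.34,.02,.0415).mean(0))
    print('platform',rect(sel(.35,.56,-.12,.08,.105,.122)))
    print('pad z',np.median(sel(.44,.49,-.04,-.01,.10,.13)[:,2]))
    q=sel(.55,.63,-.07,.04,.148,.165);print('cap',rect(q),cv2.minEnclosingCircle((q[:,:2]*1000).astype(np.float32)))
    print('base',rect(sel(.3,.7,-.12,.1,.004,.2)))
    print('tray rim',rect(sel(.4,.63,-.36,-.14,.018,.03)))
im=np.vstack([cv2.cvtColor(F[c]['pixels'],cv2.COLOR_RGB2BGR)[120:390,100:500] for c in F])
im=cv2.resize(im,None,fx=1.1,fy=1.1); cv2.imwrite('pics/a.png',im)
E
```

```text
top cambox (array([549.5, 296.9]), array([94.1, 44.6]), 8.7, 505)
cam all (array([549.9, 297. ]), array([95.9, 44.9]), 9.0, 760)
cam tube (array([582. , 301.1]), array([32.4, 32. ]), 89.3, 165) [0.58128708 0.29860906 0.03642209]
platform (array([469.5, -33. ]), array([120.1,  90. ]), 9.3, 2293)
pad z 0.11534280241002329
cap (array([588.7, -16.7]), array([46.5, 36. ]), 42.3, 254) ((585.421630859375, -15.131006240844727), 26.3210506439209)
base (array([500., -11.]), array([218.6, 400.4]), 89.6, 4348)
tray rim (array([ 516. , -247.6]), array([165.4, 146.5]), 16.4, 615)
scene cambox (array([541.4, 294.6]), array([78.6, 44.2]), 9.2, 691)
cam all (array([550.4, 296. ]), array([96.8, 44.8]), 8.7, 1232)
cam tube (array([579.2, 299.7]), array([39.9, 31.7]), 18.0, 349) [0.58387404 0.29852105 0.03390407]
platform (array([469.3, -34.1]), array([122.8,  90.1]), 9.2, 2583)
pad z 0.11411142689420178
cap (array([593.5, -13.9]), array([38.3, 35.2]), 15.8, 363) ((593.2718505859375, -13.455914497375488), 19.561241149902344)
base (array([524.1, -12.8]), array([349.2, 214.8]), 0.7, 6003)
tray rim (array([ 515.3, -249.1]), array([170.3, 146.5]), 16.2, 876)
```

View pics/a.png

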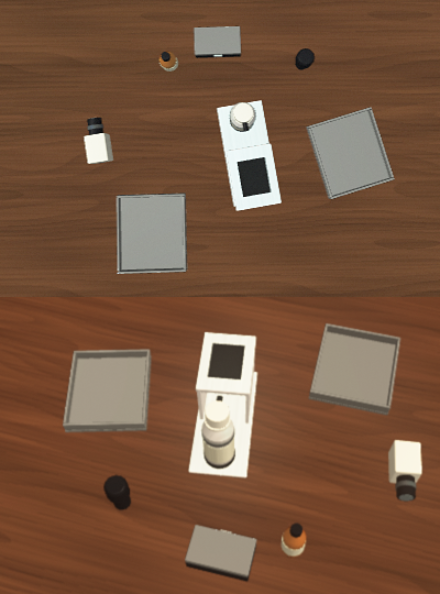

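The view shows the camera at left (97,140) with its lens ahead, the stand in the middle, and the right-hand tray at (350,152), which is the one to use. The measured sizes match those given.

Emit:
play_rows(
  plan=[
    [[-0.9,-0.39,0],[0,0,0],-1],
    [[-0.9,-0.39,0],[0,0,0],-1],
    [[-0.9,-0.39,0],[0,0,0],-1],
    [[-0.9,-0.39,0],[0,0,0],-1],
    [[-0.9,-0.39,0],[0,0,0],-1],
    [[-0.9,-0.39,0],[0,0,0],-1],
    [[-0.9,-0.39,0],[0,0,0],-1],
    [[-0.9,-0.39,0],[0,0,0],-1],
    [[-0.9,-0.39,0],[0,0,0],-1],
    [[-0.9,-0.39,0],[0,0,0],-1],
    [[-0.9,-0.39,0],[0,0,0],-1],
    [[-0.9,-0.39,0],[0,0,0],-1],
    [[-0.9,-0.39,0],[0,0,0],-1],
    [[-0.9,-0.39,0],[0,0,0],-1],
    [[-0.9,-0.39,0],[0,0,0],-1],
    [[-0.9,-0.39,0],[0,0,0],-1],
    [[-0.9,-0.39,0],[0,0,0],-1],
    [[-0.9,-0.39,0],[0,0,0],-1],
    [[-0.9,-0.39,0],[0,0,0],-1],
  ],
  newtons=25,
)

```text
clock: 3.28
position: [0.5386, 0.2933, 0.2454]
tool_rot: [-3.141, 0.0, 2.843]
force: [0.4, -0.3, -0.5]
grip_width: 0.0853
finger_force: 0.0
```

Emit:
play_rows(
  plan=[
    [[0,0,0.27],[0,0,1],-1],
    [[0,0,0.27],[0,0,1],-1],
    [[0,0,0.27],[0,0,1],-1],
    [[0,0,0.27],[0,0,1],-1],
    [[0,0,0.27],[0,0,1],-1],
    [[0,0,0.27],[0,0,1],-1],
    [[0,0,0.27],[0,0,1],-1],
    [[0,0,0.27],[0,0,1],-1],
    [[0,0,0.27],[0,0,1],-1],
    [[0,0,0.27],[0,0,1],-1],
    [[0,0,0.27],[0,0,1],-1],
    [[0,0,0.27],[0,0,1],-1],
    [[0,0,0.27],[0,0,1],-1],
    [[0,0,0.27],[0,0,1],-1],
    [[0,0,0.27],[0,0,1],-1],
    [[0,0,0.27],[0,0,1],-1],
    [[0,0,0.27],[0,0,1],-1],
    [[0,0,0.27],[0,0,0.93],-1],
    [[0,0,0],[0,0,0],-1],
  ],
)

```text
clock: 5.65
position: [0.5377, 0.2941, 0.1234]
tool_rot: [3.141, 0.001, 0.154]
force: [-0.2, 0.2, -0.2]
grip_width: 0.0855
finger_force: 0.0
```

Emit:
play_rows(
  plan=[
    [[0,0,0.7],[0,0,0],-1],
    [[0,0,0.7],[0,0,0],-1],
    [[0,0,0.7],[0,0,0],-1],
    [[0,0,0.7],[0,0,0],-1],
    [[0,0,0.6],[0,0,0],-1],
    [[0,0,0.6],[0,0,0],-1],
    [[0,0,0],[0,0,0],-1],
    [[0,0,0],[0,0,0],1],
    [[0,0,0],[0,0,0],1],
    [[0,0,0],[0,0,0],1],
    [[0,0,0],[0,0,0],1],
    [[0,0,0],[0,0,0],1],
    [[0,0,0],[0,0,0],1],
    [[0,0,0],[0,0,0],1],
  ],
  newtons=25,
)

```text
clock: 7.4
position: [0.538, 0.2952, 0.0244]
tool_rot: [-3.141, -0.001, 0.154]
force: [-1.0, -0.3, 6.8]
grip_width: 0.0439
finger_force: 25.9
```

Emit:
play_rows(
  plan=[
    [[0,0,-0.4],[0,0,0],1],
    [[0,0,-0.7],[0,0,0],1],
    [[0,0,-1],[0,0,0],1],
    [[0,0,-1],[0,0,0],1],
    [[0,0,-1],[0,0,0],1],
    [[0,0,-1],[0,0,0],1],
    [[0,0,-1],[0,0,0],1],
    [[0,0,-0.9],[0,0,0],1],
    [[0,0,0],[0,0,0],1],
  ],
)

```text
clock: 8.52
position: [0.5383, 0.2951, 0.2009]
tool_rot: [-3.14, -0.003, 0.154]
force: [0.2, -0.4, -3.2]
grip_width: 0.0437
finger_force: 26.7
```

Emit:
play_rows(
  plan=[
    [[-0.16,0.45,0],[0,0,-0.05],1],
    [[-0.32,0.9,0],[0,0,0],1],
    [[-0.32,0.9,0],[0,0,0],1],
    [[-0.32,0.9,0],[0,0,0],1],
    [[-0.32,0.9,0],[0,0,0],1],
    [[-0.32,0.9,0],[0,0,0],1],
    [[-0.32,0.9,0],[0,0,0],1],
    [[-0.32,0.9,0],[0,0,0],1],
    [[-0.32,0.9,0],[0,0,0],1],
    [[-0.32,0.9,0],[0,0,0],1],
    [[-0.32,0.9,0],[0,0,0],1],
    [[-0.32,0.9,0],[0,0,0],1],
    [[-0.32,0.9,0],[0,0,0],1],
    [[-0.32,0.9,0],[0,0,0],1],
    [[-0.16,0.45,0],[0,0,0],1],
    [[0,0,0],[0,0,0],1],
    [[0,0,0],[0,0,0],1],
  ],
)

```text
clock: 10.65
position: [0.478, -0.0333, 0.1987]
tool_rot: [-3.141, 0.0, 0.163]
force: [0.1, 0.7, -2.7]
grip_width: 0.0434
finger_force: 26.6
```

```bash
python3 - <<'E'
from h import *
for c in ['top','scene']:
    f=grab_frame(c); save(f,c+'2.png'); np.savez(c+'2.npz',**f)
    for r in regions_of('camera',c)[:2]:
        P=pts(f,r['mask']); print(c,round(r['p'],2),r['box'],np.round(np.percentile(P,[3,50,97],axis=0),3).tolist())
f=grab_frame('wrist'); save(f,'w2.png')
ims=[cv2.imread('pics/'+n) for n in ['scene2.png','w2.png']]
cv2.imwrite('pics/b.png',np.vstack([cv2.resize(ims[0][100:320,200:420],(400,400)),cv2.resize(ims[1],(400,200))]) if 0 else np.hstack([cv2.resize(ims[0][100:320,200:420],(400,400)),cv2.resize(ims[1],(400,400))]))
E
```

```text
scene 0.87 [290.7, 134.9, 315.3, 183.1] [[0.461, -0.052, 0.187], [0.5, -0.029, 0.214], [0.537, -0.011, 0.221]]
```

View pics/b.png

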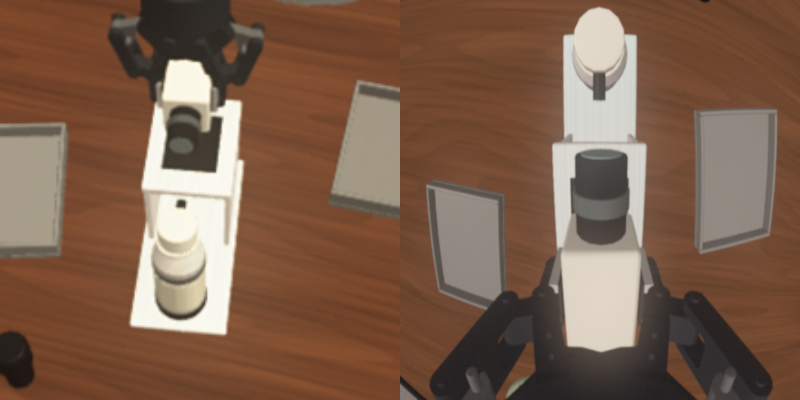

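```bash
python3 - <<'E'
from h import *
f=dict(np.load('scene2.npz')); P=pts(f,np.ones((480,640),bool))
a=.161; R=np.array([[np.cos(a),np.sin(a)],[-np.sin(a),np.cos(a)]])
L=np.c_[(P[:,:2]-[.4694,-.0335])@R.T,P[:,2]]   # pad frame
m=(L[:,2]>.17)&(L[:,2]<.226)&(abs(L[:,1])<.05)&(L[:,0]>-.05)&(L[:,0]<.1)
Q=L[m]; t=Q[Q[:,0]>.04]; b=Q[(Q[:,0]<.025)&(Q[:,2]<.223)&(abs(Q[:,1])<.03)]
print('tube',np.round(np.percentile(t,[1,50,99],axis=0),4).tolist()); g=t[t[:,0]>t[:,0].max()-.004]; print('glass',len(g),g.mean(0),np.ptp(g,axis=0), g[:,1:].min(0),g[:,1:].max(0))
for x in [.036,.045,.055,.062]:
    s=t[abs(t[:,0]-x)<.004]; 
    if len(s): print(x,s[:,1].min(),s[:,1].max(),s[:,2].max())
print('box',np.round(np.percentile(b,[1,50,99],axis=0),4).tolist())
n=L[(L[:,2]>.132)&(L[:,2]<.15)&(L[:,0]>.08)&(L[:,0]<.102)&(abs(L[:,1])<.03)]; print('nozzle',n.min(0),np.median(n,0),n.max(0))
print(bot.observe()['position'])
E
```

```text
tube [[0.0405, -0.0169, 0.1854], [0.0613, -0.0009, 0.2088], [0.0696, 0.0134, 0.2159]]
glass 138 [ 0.0676953  -0.00177074  0.20000114] [0.00399342 0.02690106 0.03021027] [-0.01538243  0.18441783] [0.01151863 0.2146281 ]
0.045 -0.017468512271458746 0.014093425897868285 0.21633896702657052
0.055 -0.017117873439344018 0.013344025076052061 0.2170265646676603
0.062 -0.015937434140151908 0.012576515753171655 0.2147043682458689
box [[-0.0137, -0.0291, 0.1892], [0.0129, -0.002, 0.2189], [0.0246, 0.0295, 0.2228]]
nozzle [ 0.087783   -0.005232    0.13862757] [ 0.09396667 -0.00014524  0.14265546] [0.09979907 0.00412439 0.14658387]
[ 0.47787405 -0.03352242  0.19875364]
```

The camera is gripped squarely: the lens glass is about 2 mm off the nozzle axis and the camera's base is at about 0.175 m. I'll correct the offset and descend.

Emit:
play_rows(
  plan=[
    [[-0.1,-0.07,0],[0,0,0],1],
    [[0,0,0.4],[0,0,0],1],
    [[0,0,0.5],[0,0,0],1],
    [[0,0,0.5],[0,0,0],1],
    [[0,0,0.4],[0,0,0],1],
    [[0,0,0.2],[0,0,0],1],
    [[0,0,0.1],[0,0,0],1],
    [[0,0,0.1],[0,0,0],1],
    [[0,0,0],[0,0,0],1],
    [[0,0,0],[0,0,0],1],
  ],
)

```text
clock: 12.15
position: [0.4752, -0.0326, 0.144]
tool_rot: [-3.142, -0.0, 0.162]
force: [-0.9, -0.1, -3.3]
grip_width: 0.044
finger_force: 26.6
```

Emit:
play_rows(
  plan=[
    [[0,0,0.06],[0,0,0],1],
    [[0,0,0.05],[0,0,0],1],
    [[0,0,0.04],[0,0,0],1],
    [[0,0,0.02],[0,0,0],1],
    [[0,0,0],[0,0,0],1],
  ],
)

```text
clock: 12.78
position: [0.4751, -0.0327, 0.1395]
tool_rot: [3.142, 0.0, 0.162]
force: [0.8, -0.4, -2.0]
grip_width: 0.044
finger_force: 26.6
```

Emit:
play_rows(
  plan=[
    [[0,0,0.03],[0,0,0],1],
    [[0,0,0],[0,0,0],1],
  ],
)

```text
clock: 13.02
position: [0.4751, -0.0327, 0.1394]
tool_rot: [-3.141, -0.0, 0.162]
force: [-6.3, 0.8, 16.0]
grip_width: 0.0438
finger_force: 28.8
```

Emit:
play_rows(
  plan=[
    [[0,0,-0.02],[0,0,0],1],
    [[0,0,0],[0,0,0],0],
    [[0,0,0],[0,0,0],-0.1],
    [[0,0,0],[0,0,0],-0.2],
    [[0,0,0],[0,0,0],-0.4],
    [[0,0,0],[0,0,0],-0.6],
    [[0,0,0],[0,0,0],-0.8],
    [[0,0,0],[0,0,0],-0.8],
    [[0,0,0],[0,0,0],-0.8],
  ],
)

```text
clock: 14.15
position: [0.4751, -0.0327, 0.1393]
tool_rot: [3.142, -0.0, 0.162]
force: [0.1, 0.4, 0.9]
grip_width: 0.0767
finger_force: 0.0
```

Emit:
play_rows(
  plan=[
    [[0,0,-0.4],[0,0,0],-0.8],
    [[0,0,-0.8],[0,0,0],-0.8],
    [[0,0,-1],[0,0,0],-0.8],
    [[0,0,-1],[0,0,0],-0.8],
    [[0,0,-0.8],[0,0,0],-0.8],
    [[0,0,0],[0,0,0],-0.8],
  ],
)

```text
clock: 14.9
position: [0.4756, -0.0326, 0.2407]
tool_rot: [-3.141, -0.002, 0.162]
force: [-0.0, 0.2, -1.4]
grip_width: 0.0771
finger_force: 0.0
```

```bash
python3 - <<'E'
from h import *
f=grab_frame('scene'); save(f,'s3.png'); P=pts(f,np.ones((480,640),bool))
a=.161; R=np.array([[np.cos(a),np.sin(a)],[-np.sin(a),np.cos(a)]])
L=np.c_[(P[:,:2]-[.4694,-.0335])@R.T,P[:,2]]
t=L[(L[:,2]>.12)&(L[:,2]<.17)&(abs(L[:,1])<.04)&(L[:,0]<.08)&(L[:,0]>-.05)]
g=t[(t[:,0]>.055)]; print('glass',np.round(np.percentile(g,[1,50,99],axis=0),4).tolist())
b=t[(t[:,2]>.154)]; print('box top',np.round(np.percentile(b,[1,50,99],axis=0),4).tolist(),cv2.minAreaRect((b[:,:2]*1000).astype(np.float32)))
c=L[(L[:,2]>.148)&(L[:,0]>.1)&(L[:,0]<.15)&(abs(L[:,1])<.03)&(L[:,2]<.165)]; print('cap',np.round(np.percentile(c,[1,50,99],axis=0),4).tolist())
cv2.imwrite('pics/c.png',cv2.resize(cv2.imread('pics/s3.png')[100:320,200:420],(500,500)))
print(bot.observe()['position'],bot.observe()['clock'])
E
```

```text
glass [[0.0554, -0.0147, 0.1256], [0.0642, -0.0002, 0.1458], [0.0675, 0.0132, 0.1557]]
box top [[-0.029, -0.0222, 0.1542], [0.0056, -0.0005, 0.1598], [0.0597, 0.0206, 0.1632]] ((17.27755355834961, -0.9703121185302734), (44.014892578125, 100.79066467285156), 89.84565734863281)
cap [[0.1066, -0.0178, 0.1489], [0.1268, -0.0002, 0.1538], [0.1434, 0.0172, 0.1572]]
[ 0.47518602 -0.03247769  0.23979884] 14.95
```

View pics/c.png

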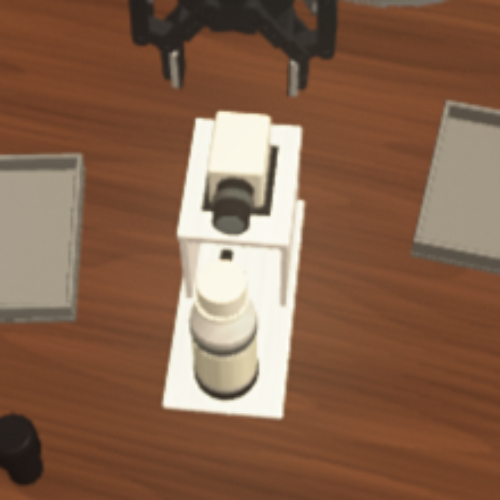

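The camera sits squarely on the pad, with the glass at about (0.065, 0, 0.14) in the pad frame. Next I'll move over the cap with the fingers shut.

Emit:
play_rows(
  plan=[
    [[0.4,0,0],[0,0,0],1],
    [[0.8,0,0],[0,0,0],1],
    [[0.9,0,0],[0,0,0],1],
    [[0.9,0,0],[0,0,0],1],
    [[0.9,0,0],[0,0,0],1],
    [[0.56,0,0],[0,0,0],1],
    [[0.3,0,0],[0,0,0],1],
    [[0,0,0],[0,0,0],1],
    [[0,0,0.7],[0,0,0],1],
    [[0,0,0.7],[0,0,0],1],
    [[0,0,0.6],[0,0,0],1],
    [[0,0,0.3],[0,0,0],1],
    [[0,0,0],[0,0,0],1],
    [[0,0,0],[0,0,0],1],
  ],
)

```text
clock: 16.7
position: [0.5927, -0.0136, 0.1822]
tool_rot: [3.141, -0.001, 0.162]
force: [-0.3, -0.5, -0.0]
grip_width: 0.0002
finger_force: 0.0
```

Emit:
play_rows(
  plan=[
    [[0,0,0.3],[0,0,0],1],
    [[0,0,0.2],[0,0,0],1],
    [[0,0,0.15],[0,0,0],1],
    [[0,0,0.13],[0,0,0],1],
    [[0,0,0],[0,0,0],1],
    [[0,0,0],[0,0,0],1],
  ],
)

```text
clock: 17.45
position: [0.5925, -0.0134, 0.1624]
tool_rot: [-3.141, -0.0, 0.162]
force: [-1.5, 1.6, 4.4]
grip_width: -0.0003
finger_force: 2.2
```

Emit:
play_rows(
  plan=[
    [[0,0,0.05],[0,0,0],1],
    [[0,0,0.03],[0,0,0],1],
    [[0,0,0],[0,0,0],1],
  ],
)

```text
clock: 17.82
position: [0.5926, -0.0135, 0.161]
tool_rot: [-3.141, -0.001, 0.162]
force: [-5.4, 2.6, 16.3]
grip_width: -0.0001
finger_force: 8.4
```

The cap is at its stop: the force rose to 16 N. I'll hold briefly, then retract back over the camera.

Emit:
play_rows(
  plan=[
    [[0,0,0],[0,0,0],1],
    [[0,0,-0.3],[0,0,0],1],
    [[0,0,-0.6],[0,0,0],1],
    [[0,0,-0.8],[0,0,0],1],
    [[0,0,-0.8],[0,0,0],1],
    [[0,0,-0.7],[0,0,0],1],
    [[0,0,0],[0,0,0],1],
    [[-0.4,0,0],[0,0,0],-0.8],
    [[-0.8,0,0],[0,0,0],-0.8],
    [[-0.9,0,0],[0,0,0],-0.8],
    [[-0.9,0,0],[0,0,0],-0.8],
    [[-0.9,0,0],[0,0,0],-0.8],
    [[-0.56,0,0],[0,0,0],-0.8],
    [[-0.3,0,0],[0,0,0],-0.8],
    [[0,0,0],[0,0,0],-0.8],
  ],
)

```text
clock: 19.7
position: [0.4751, -0.0325, 0.2403]
tool_rot: [-3.141, -0.0, 0.162]
force: [1.0, 1.1, 0.5]
grip_width: 0.0767
finger_force: 0.0
```

```bash
python3 - <<'E'
from h import *
f=grab_frame('scene'); save(f,'s4.png'); P=pts(f,np.ones((480,640),bool))
a=.161; R=np.array([[np.cos(a),np.sin(a)],[-np.sin(a),np.cos(a)]])
L=np.c_[(P[:,:2]-[.4694,-.0335])@R.T,P[:,2]]
t=L[(L[:,2]>.12)&(L[:,2]<.17)&(abs(L[:,1])<.04)&(L[:,0]<.08)&(L[:,0]>-.05)]
g=t[(t[:,0]>.055)]; print('glass',np.round(np.percentile(g,[1,50,99],axis=0),4).tolist())
c=L[(L[:,2]>.14)&(L[:,0]>.115)&(L[:,0]<.135)&(abs(L[:,1])<.01)&(L[:,2]<.165)]; print('cap',np.round(np.percentile(c,[1,50,99],axis=0),4).tolist())
print(bot.observe()['position'],bot.observe()['clock'])
E
```

```text
glass [[0.0553, -0.0149, 0.1272], [0.0642, -0.0004, 0.1454], [0.0666, 0.0134, 0.1555]]
cap [[0.1159, -0.0096, 0.1502], [0.1253, 0.0005, 0.1541], [0.1348, 0.0097, 0.1567]]
[ 0.47541203 -0.0324577   0.2403335 ] 19.75
```

The cap is back up and the camera has not moved. Regrasping.

Emit:
play_rows(
  plan=[
    [[0,0,0.6],[0,0,0],-0.8],
    [[0,0,0.8],[0,0,0],-0.8],
    [[0,0,0.8],[0,0,0],-0.8],
    [[0,0,0.8],[0,0,0],-0.8],
    [[0,0,0.6],[0,0,0],-0.8],
    [[0,0,0.38],[0,0,0],-0.8],
    [[0,0,0],[0,0,0],-0.8],
    [[0,0,0],[0,0,0],1],
    [[0,0,0],[0,0,0],1],
    [[0,0,0],[0,0,0],1],
    [[0,0,0],[0,0,0],1],
    [[0,0,0],[0,0,0],1],
    [[0,0,0],[0,0,0],1],
  ],
  newtons=25,
)

```text
clock: 21.38
position: [0.4754, -0.0326, 0.1413]
tool_rot: [-3.141, -0.001, 0.162]
force: [-1.5, 0.0, 6.1]
grip_width: 0.0437
finger_force: 25.7
```

Emit:
play_rows(
  plan=[
    [[0,0,-0.3],[0,0,0],1],
    [[0,0,-0.7],[0,0,0],1],
    [[0,0,-0.7],[0,0,0],1],
    [[0,0,-0.5],[0,0,0],1],
    [[0,0,0],[0,0,0],1],
    [[0,0.41,0],[0,0,0],1],
    [[-0.02,0.85,0],[0,0,0],1],
    [[-0.02,0.85,0],[0,0,0],1],
    [[-0.02,0.85,0],[0,0,0],1],
    [[-0.02,0.85,0],[0,0,0],1],
    [[-0.02,0.85,0],[0,0,0],1],
    [[-0.02,0.85,0],[0,0,0],1],
    [[-0.02,0.85,0],[0,0,0],1],
    [[-0.02,0.85,0],[0,0,0],1],
    [[0,0.85,0],[0,0,0],1],
    [[0,0.76,0],[0,0,0],1],
    [[0,0,0],[0,0,-0.41],1],
    [[0,0,0],[0,0,-0.41],1],
    [[0,0,0],[0,0,0],1],
    [[0,0,0],[0,0,0],1],
  ],
)

```text
clock: 23.88
position: [0.5064, -0.2512, 0.1954]
tool_rot: [-3.141, 0.0, 0.283]
force: [-0.2, -0.1, -2.6]
grip_width: 0.0438
finger_force: 26.6
```

```bash
python3 - <<'E'
from h import *
s=bot.observe(); print(np.round(s['qpos'],2),s['position'],s['tool_rot'])
f=grab_frame('scene'); save(f,'s5.png'); w=grab_frame('wrist'); save(w,'w5.png')
A=cv2.imread('pics/s5.png'); B=cv2.imread('pics/w5.png')
cv2.imwrite('pics/d.png',np.hstack([cv2.resize(A[90:290,130:330],(400,400)),cv2.resize(B,(400,400))]))
E
```

```text
[-0.12  0.59  0.7   1.83 -0.48  0.89 -0.49] [ 0.50635448 -0.25124905  0.19544327] [-3.14134648e+00  4.88857816e-04  2.82912097e-01]
```

View pics/d.png

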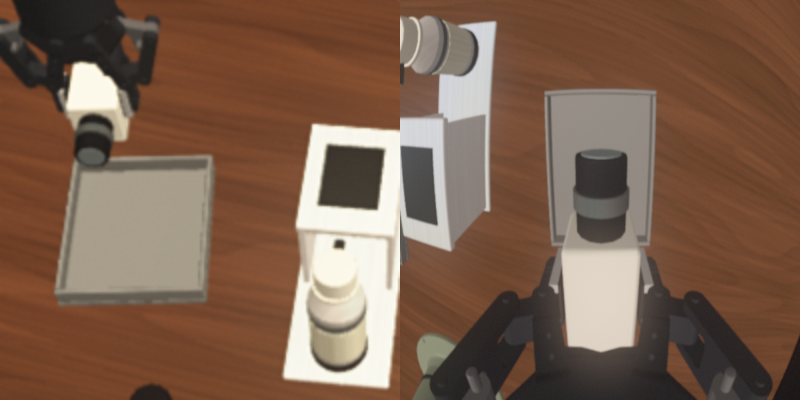

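The camera is held over the tray and aligned with its walls. Descending.

Emit:
play_rows(
  plan=[
    [[0,0,0.4],[0,0,0],1],
    [[0,0,0.7],[0,0,0],1],
    [[0,0,0.8],[0,0,0],1],
    [[0,0,0.8],[0,0,0],1],
    [[0,0,0.8],[0,0,0],1],
    [[0,0,0.8],[0,0,0],1],
    [[0,0,0.8],[0,0,0],1],
    [[0,0,0.6],[0,0,0],1],
    [[0,0,0.4],[0,0,0],1],
    [[0,0,0.1],[0,0,0],1],
    [[0,0,0],[0,0,0],1],
    [[0,0,0],[0,0,0],1],
  ],
)

```text
clock: 25.48
position: [0.5069, -0.251, 0.0413]
tool_rot: [3.141, -0.001, 0.285]
force: [0.2, -0.2, -2.3]
grip_width: 0.0437
finger_force: 26.6
```

10 mm to go.

Emit:
play_rows(
  plan=[
    [[0,0,0.12],[0,0,0],1],
    [[0,0,0.1],[0,0,0],1],
    [[0,0,0.07],[0,0,0],1],
    [[0,0,0.05],[0,0,0],1],
    [[0,0,0.03],[0,0,0],1],
    [[0,0,0],[0,0,0],1],
  ],
)

```text
clock: 26.22
position: [0.5066, -0.2509, 0.0315]
tool_rot: [-3.142, 0.0, 0.285]
force: [-0.1, 0.3, -3.4]
grip_width: 0.0436
finger_force: 26.6
```

Emit:
play_rows(
  plan=[
    [[0,0,0.03],[0,0,0],1],
    [[0,0,0.02],[0,0,0],1],
    [[0,0,0],[0,0,0],1],
  ],
)

```text
clock: 26.6
position: [0.5067, -0.251, 0.0313]
tool_rot: [-3.141, -0.001, 0.285]
force: [-6.5, 4.0, 21.8]
grip_width: 0.0438
finger_force: 29.5
```

Contact. Releasing and lifting away.

Emit:
play_rows(
  plan=[
    [[0,0,-0.03],[0,0,0],1],
    [[0,0,0],[0,0,0],0],
    [[0,0,0],[0,0,0],-0.1],
    [[0,0,0],[0,0,0],-0.2],
    [[0,0,0],[0,0,0],-0.4],
    [[0,0,0],[0,0,0],-0.6],
    [[0,0,0],[0,0,0],-0.6],
    [[0,0,0],[0,0,0],-0.6],
    [[0,0,-0.4],[0,0,0],-0.6],
    [[0,0,-0.8],[0,0,0],-0.6],
    [[0,0,-1],[0,0,0],-0.6],
    [[0,0,-1],[0,0,0],-0.6],
    [[0,0,-1],[0,0,0],-0.6],
    [[0,0,-0.8],[0,0,0],-0.6],
    [[0,0,-0.4],[0,0,0],-0.6],
    [[0,0,0],[0,0,0],-0.6],
  ],
)

```text
clock: 28.6
position: [0.5069, -0.2509, 0.1668]
tool_rot: [3.141, -0.001, 0.285]
force: [0.6, -0.6, 0.2]
grip_width: 0.0684
finger_force: 0.0
```

```bash
python3 - <<'E'
from h import *
f=grab_frame('scene'); save(f,'s6.png'); P=pts(f,np.ones((480,640),bool))
a=.2845; R=np.array([[np.cos(a),np.sin(a)],[-np.sin(a),np.cos(a)]])
L=np.c_[(P[:,:2]-[.5157,-.2483])@R.T,P[:,2]]
t=L[(L[:,2]>.03)&(L[:,2]<.07)&(abs(L[:,1])<.065)&(abs(L[:,0])<.075)]
print(np.round(np.percentile(t,[1,50,99],axis=0),4).tolist(),cv2.minAreaRect((t[:,:2]*1000).astype(np.float32)))
A=cv2.imread('pics/s6.png'); cv2.imwrite('pics/e.png',cv2.resize(A[90:390,130:430],(500,500)))
E
```

```text
[[-0.0429, -0.0217, 0.0308], [0.0031, 0.0014, 0.0482], [0.0502, 0.0215, 0.0533]] ((3.498138427734375, -0.34790611267089844), (44.62131118774414, 96.54116821289062), 88.8813247680664)
```

View pics/e.png

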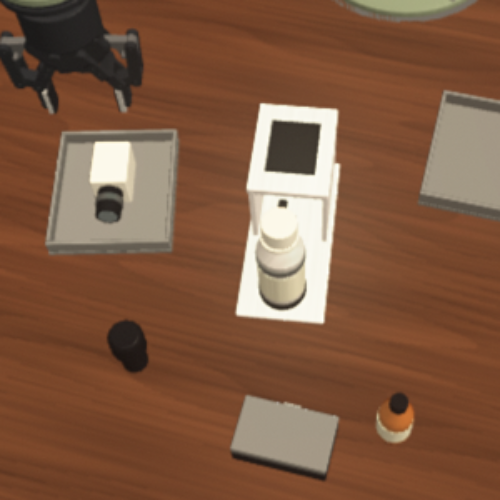

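The camera stands upright in the right-hand tray near its centre (112,180), the cap is up, and the eyepiece, oil bottle and slide box appear undisturbed.

```bash
python3 -c "
from workcell import bot; print(bot.job_done())"
```

```text
the job is handed in; nothing more can be done
None
```

The job is handed in with no verdict returned: the camera sat squarely facing the nozzle, the cap was pressed to its stop and sprang back up, and the camera now stands released in the right-hand tray.

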